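# Swap the vial block on a stirring hotplate

### The arm

A 6-joint arm with a two-finger parallel gripper is mounted at the origin on the work surface. World frame = base frame: x ahead of the robot, y to its left, z up, the work surface at z = 0. Lengths are in m, angles in rad, forces in N, time in s.
With the tool pointing down it reaches from about 0.35 to 0.925 m from the base axis. Payload 6.4 kg.
Tool frame: the origin (TCP) lies at the very end of the fingers, on their centre line; the grasp point (between the pads) lies behind it (manip.tcp_to_grasp is the z of the grasp point in the tool frame, in m); z points along the fingers, x is the direction in which the jaws open and shut, and the axes are right-handed (so a half turn about z gives the same grasp; the last joint's range is limited). The gripper opens to 85 mm and grips with 20 to 120 N. Pads are 22 mm wide; open, the fingers measure 114 mm over their backs; the gripper's body (76 mm by 85 mm) begins 54 mm behind the grasp point. The pads swing forward as they close: fully open they stand 13 mm farther back than shut.
Start: joints at [0.975, 0.245, 1.558, -0, 1.339, -0.174], TCP at [0.266, 0.593, 0.231] pointing down, gripper open.
Joint ranges: [-3.13, 3.13], [-1.02, 2.26], [0.13, 2.54], [-0.95, 4.09], [0.21, 2.88], [-2.74, 2.74]. Speed limits (rad/s): [2.57, 2.57, 3.14, 3.14, 3.14, 3.14].

### API

Orientations are given as a rotation vector (axis times angle).
In Python, from workcell import sensors, eyes, manip gives the robot as it stands.
- The arm moves only by the shell command python3 -m creep 'ROWS'. ROWS is JSON, a list of rows, each a list of 3 entries, a list of its own where there are three numbers: the shift along the tool's x, y, z in m, then the turn about the tool's z in degrees, then the finger opening in m, from 0 to 0.0854. In form: [[[dx, dy, dz], spin, hand], ...]. A call has 1 to 10 rows; each row is the pose to reach, as a shift and turn from the pose commanded when the call began, along the tool's axes at that moment; what a row does not reach only later rows make up. A row lasts 1/8 s, in which the tool goes at most 62.5 mm and 10.7 degrees, less where a joint would pass 70% of its speed; a pose out of reach is approached as far as the arm can. A call with a gripper value outside its range is refused whole. The fingers move at their own pace and stop on an object; the grip force is fixed at half the most. Time passes only in rows, so rows that repeat a pose let the fingers close. It gives the time, the measured TCP pose, the force and the opening at its end, in the units of the state.
- sensors.get_state(): the state, without advancing time (a new reading comes with each control period).
- eyes.snapshot(name): name is "scene" or "side" or "wrist"; returns the picture (420x560x3 uint8, blue, green, red); there is no depth.
- eyes.camera_model(name): a dict with "fx", "fy", "cx", "cy" (pixels), "distortion" ([k1, k2, p1, p2, k3] as OpenCV has them; the pictures are not rectified), "origin" and "orientation" of the camera in the world; the wrist camera has in their place "T_tool_cam" (4x4, takes a point from camera to tool coordinates, whose origin is the TCP and whose axes are the tool frame's). Camera axes: x right, y up, looking along -z (the intrinsics and any distortion apply to the point x, -y, -z); pixel columns grow to the right and rows downward; lengths in m; the calibration is good to about 2 mm. A picture is of the moment at which its call begins: read the wrist's pose just before it. camera_model takes no time and is no camera call.
- manip.hand_in(): hands the job in, once; it reports no verdict.
Trained networks look in the newest picture that a camera, given by its name, has taken for a name from the list of things; names that differ only in an ending like _2 or _b are one class to them, and where a whole thing is asked for, a point or a joint stands for the part that bears it (a point fixed in the world has none). Each returns a list of dicts, best first, with "score" (0 to 1); they miss things now and then, are a little off and sometimes report something else, mostly with a low value. They report only what shows in the picture. A call takes as long as a camera call. They do not tell look-alikes from the thing itself.
- eyes.trace(target, camera): "mask" (420x560 bool, what is visible of it) and "extent" ([centre column, centre row, width, height] in pixels, round what is visible of it).
- eyes.place_of(target, camera): "pixel" ([column, row] in pixels: a listed point, or the origin of a listed thing).
The state is a dict: "time": time; "qpos": joint angles; "joint_velocities": joint speeds; "tau": joint torques, N m; "eef_pos": TCP position; "tcp_rot": TCP orientation; "wrist_force": force on the tool from outside, world axes, zero at the start; "torque": the same for the moment, N m; "opening": finger opening in m.
Only numpy, scipy, OpenCV 4.12 (cv2) and the standard library are available. Lean on these libraries where they do the work, as an engineer would, in place of code of your own. Each camera call takes 0.05 s, during which the arm holds its last target. There are 200 camera calls.

### The job

Change the vial block on the stirring hotplate: lift the black block straight out of the round aluminium carrier and stand it on the cork mat. Then fit the blue block in its place, turned so that the probe lug on its side goes down into the slot in the carrier's wall and the block sits fully home. Set both blocks down without dropping them, and leave the bottles and flasks standing where they are.

Things in the scene. Friction and masses are not known exactly. Their poses are not given: they have to be found in the camera images.
- new_block: blue vial block, loose, upright on the bench at the start: round, 92 mm diameter, 45 mm high, eight small wells in its top, one upright probe lug on its side (18 mm wide half-round rib of full height, reaching 61 mm from the axis), bottom edges chamfered 4 mm, red line on top towards the lug. 0.5 to 0.75 kg. Origin: centre of the underside; z up; x points to the lug.
- new_block_knob (a point): centre of the blue block's black square knob, 26 x 26 x 28 mm tall, 84 mm above the underside on the block's axis; its sides are parallel to the block's x and y and may be gripped across either pair. It stands on a 12 mm thick stem, 25 mm clear above the block's top. Rigid with the block.
- new_block_lug (a point): foot of the blue block's lug, at the level of the underside: centre of the lug's 18 mm round, 52 mm from the block's axis along its x
- old_block: black vial block, loose, at the start fully home in the carrier with its lug in the slot: same outside shape, lug, knob, sizes, mass range and axes as the blue block, but four large wells. Origin: centre of the underside.
- old_block_knob (a point): centre of the black block's square knob, same shape and place as on the blue block
- carrier: round aluminium carrier, fixed on the hotplate: 138 mm diameter, 33 mm high, with a round well 95 mm in diameter and 25 mm deep, open upwards; a slot 21 mm wide is cut through its wall from rim to floor, between two red marks. Origin: centre of the underside, 90 mm above the bench; z up; x points to the slot. A block is home with underside on the well floor and lug in the slot.
- well (a point): centre of the floor of the carrier's well, 8 mm above the carrier's underside (98 mm above the bench); axes as the carrier's
- slot (a point): middle of the carrier's slot at floor level, 52 mm from the axis along the carrier's x: where the lug's foot belongs
- hotplate: white stirring hotplate, fixed: housing 160 mm wide (y), from 165 mm in front of its origin (-x, control panel; its knobs stick out 18 mm more) to 85 mm behind it, 75 mm high; on it a round steel plate 145 mm in diameter, top 90 mm above the bench. Origin: on the bench under the plate's centre.
- mat: the cork mat, fixed on the bench, 180 x 180 mm, 8 mm thick. Origin: centre of its underside; x and y along its sides.
- bottle: bystander: amber reagent bottle with blue cap, 95 mm in diameter, 225 mm high, loose. Origin: centre of its underside.
- erlenmeyer: bystander: stoppered conical glass flask, 85 mm in diameter at the foot, 145 mm high, loose. Origin: centre of its underside.
- flask: bystander: round-bottomed glass flask on its cork ring (one piece), 110 mm in diameter, 182 mm high, loose. Origin: centre of its underside.
- wash_bottle: bystander: white squeeze wash bottle with a red cap and bent spout, 70 mm in diameter, 185 mm high, spout reaching 70 mm to the side, loose. Origin: centre of its underside.
There are look-alikes about, which are no part of the job. Of the things that look like the new_block, the largest one is meant.

How it is judged:
On the way, in this order (a step that is already met when the one before it is completed fails the run):
1. the black block stands upright on the cork mat and has been let go (x of old_block in the frame of mat between -0.045 and 0.045 m and y of old_block in the frame of mat between -0.045 and 0.045 m and height (world z) of old_block below 0.012 m and angle between old_block's own z axis and vertical below 0.05 rad and linear speed of old_block below 0.02 m/s and contact force between the fingers and old_block below 0.1 N), for 0.2 s.
2. then the blue block is fully home in the carrier with its lug in the slot (z of new_block in the frame of well below 0.003 m and horizontal distance between new_block and well below 0.004 m and horizontal distance between new_block_lug and slot below 0.005 m and angle between new_block's own z axis and vertical below 0.03 rad), for 0.2 s.
At the end, for the whole second after the job is handed in: Black block upright (0.05 rad), still, its axis within 45 mm of the cork mat's centre along both mat axes, base on the mat. Blue block home in the carrier: underside within 3 mm of the well floor, axis within 4 mm, lug within 5 mm of the slot's middle, upright (0.03 rad), still, let go (all of step 2 and x of old_block in the frame of mat between -0.045 and 0.045 m and y of old_block in the frame of mat between -0.045 and 0.045 m and height (world z) of old_block below 0.012 m and angle between old_block's own z axis and vertical below 0.05 rad and linear speed of each of old_block, new_block below 0.02 m/s and angular speed of new_block below 0.1 rad/s); the robot touches nothing.
It fails at once if the blue block is dropped (falls freely faster than 0.4 m/s) (linear speed of new_block above 0.4 m/s and contact force between the fingers and new_block below 0.1 N).
It fails at once if the black block is dropped (falls freely faster than 0.4 m/s) (linear speed of old_block above 0.4 m/s and contact force between the fingers and old_block below 0.1 N).
It fails at once if a bottle (reagent or wash bottle) is moved more than 20 mm or tipped more than 0.3 rad (distance of any of bottle, wash_bottle from where it was at the start of the episode above 0.02 m or angle between any of bottle, wash_bottle's own z axis and vertical above 0.3 rad).
It fails at once if the conical flask is moved more than 20 mm or tipped more than 0.3 rad (distance of erlenmeyer from where it was at the start of the episode above 0.02 m or angle between erlenmeyer's own z axis and vertical above 0.3 rad).
It fails at once if the round flask is moved more than 20 mm or tipped more than 0.3 rad (distance of flask from where it was at the start of the episode above 0.02 m or angle between flask's own z axis and vertical above 0.3 rad).
It also fails if it takes over 67 s, if anything falls off the work surface, if the arm or the gripper's body presses on something with over 40 N, if the wrist force passes 120 N, or if a joint passes its speed limit or range.

## Working session

There is one attempt and no reset: what is moved stays moved. The work goes in short steps, Python scripts to look and compute and a shell command to move; the robot and the scene stay as the last step left them, time stands still between calls to the robot, and variables do not carry over. Pictures are saved under pics/ and viewed, about 8 in all and at most 12, crops included, and the job is handed in when it is done.

```bash
mkdir -p pics; ls
cat > h.py <<'E'
import numpy as np, cv2
from scipy.spatial.transform import Rotation as R
from workcell import sensors, eyes, manip
def cam(n):
    m=eyes.camera_model(n); K=np.array([[m['fx'],0,m['cx']],[0,m['fy'],m['cy']],[0,0,1]]); D=np.array(m['distortion'],float)
    if 'T_tool_cam' in m:
        s=sensors.get_state(); T=np.eye(4); T[:3,:3]=R.from_rotvec(s['tcp_rot']).as_matrix(); T[:3,3]=s['eef_pos']; T=T@np.array(m['T_tool_cam'])
    else:
        T=np.eye(4); o=np.array(m['orientation'],float)
        T[:3,:3]=o if o.shape==(3,3) else R.from_rotvec(o).as_matrix(); T[:3,3]=m['origin']
    return K,D,T
def ray(c,px):
    K,D,T=c; u=cv2.undistortPoints(np.array([[px]],float),K,D)[0,0]
    return T[:3,3],T[:3,:3]@np.array([u[0],-u[1],-1])
def atz(c,px,z):
    o,d=ray(c,px); return o+d*(z-o[2])/d[2]
def proj(c,P):
    K,D,T=c; p=(np.atleast_2d(P)-T[:3,3])@T[:3,:3]; p=p*[1,-1,-1]
    return cv2.projectPoints(p,np.zeros(3),np.zeros(3),K,D)[0][:,0]
def tri(rs):
    A=0;b=0
    for o,d in rs:
        d=d/np.linalg.norm(d); M=np.eye(3)-np.outer(d,d); A=A+M; b=b+M@o
    return np.linalg.solve(A,b)
E
python3 - <<'E'
from h import *
print(sensors.get_state(), manip.tcp_to_grasp)
for n in ['scene','side','wrist']:
    im=eyes.snapshot(n); cv2.imwrite(f'pics/{n}0.png',im); print(n,eyes.camera_model(n))
    c=cam(n)
    for t,z in [('new_block_knob',.084),('old_block_knob',.182),('new_block_lug',0),('slot',.098),('well',.098),('mat',0),('bottle',0),('erlenmeyer',0),('flask',0),('wash_bottle',0),('hotplate',0)]:
        for d in eyes.place_of(t,n)[:3]:
            print(n,t,round(d['score'],2),np.round(d['pixel'],1),np.round(atz(c,d['pixel'],z)[:2],3))
print(sensors.get_state()['time'])
a=cv2.imread('pics/scene0.png');b=cv2.imread('pics/side0.png')
cv2.imwrite('pics/both.png',cv2.resize(np.vstack([a,b]),(560,840))[:] if 0 else np.hstack([cv2.resize(a,(800,600))]))
E
```

```text
pics
{'time': 0.0, 'qpos': array([ 9.74881492e-01,  2.45824282e-01,  1.55902965e+00,  1.52351070e-05,
        1.33870939e+00, -1.74099671e-01]), 'joint_velocities': array([-0.00049094, -0.00092872, -0.00284434,  0.00110962, -0.00147135,
       -0.0012531 ]), 'tau': array([-1.01933361e-03, -4.29502130e+01, -3.26128435e+01, -1.93043129e-04,
        5.19250214e-03, -1.67714086e-05]), 'eef_pos': array([0.26578931, 0.59255384, 0.2301654 ]), 'tcp_rot': array([ 2.63663893,  1.7067488 , -0.00285908]), 'wrist_force': array([-0.1531455 ,  0.1236637 , -0.86939977]), 'torque': array([0.01216123, 0.00624191, 0.01500683]), 'opening': 0.08546065728333356} -0.0187
scene {'fx': 514.0493217284171, 'fy': 514.0493217284171, 'cx': 272.8660436499677, 'cy': 212.47040714490288, 'distortion': array([-0.14864173,  0.        ,  0.        ,  0.        ,  0.        ]), 'origin': array([ 1.40105959, -0.92618594,  1.00848755]), 'orientation': array([0.91758737, 0.33426162, 0.67562306])}
scene new_block_knob 0.65 [351.7 194.7] [0.665 0.315]
scene new_block_knob 0.62 [327.4 168.5] [0.504 0.398]
scene new_block_knob 
[... 1895 characters left out ...]
2.8739145653277, 'cy': 209.24908218553048, 'distortion': array([-0.05126661,  0.        ,  0.        ,  0.        ,  0.        ]), 'T_tool_cam': array([[ 9.99999846e-01, -5.23037684e-04,  1.86271133e-04,
        -4.91978924e-05],
       [-4.42548354e-04, -9.53475376e-01, -3.01470582e-01,
        -7.61150492e-02],
       [ 3.35285413e-04,  3.01470453e-01, -9.53475460e-01,
        -1.41432257e-01],
       [ 0.00000000e+00,  0.00000000e+00,  0.00000000e+00,
         1.00000000e+00]])}
wrist new_block_knob 0.65 [285.5 340.4] [0.413 0.53 ]
wrist new_block_lug 0.84 [258.6 305.8] [0.412 0.493]
wrist new_block_lug 0.63 [185.1 374.1] [0.473 0.347]
wrist erlenmeyer 0.94 [ 99.6 404.3] [0.474 0.195]
1.8
```

View pics/both.png

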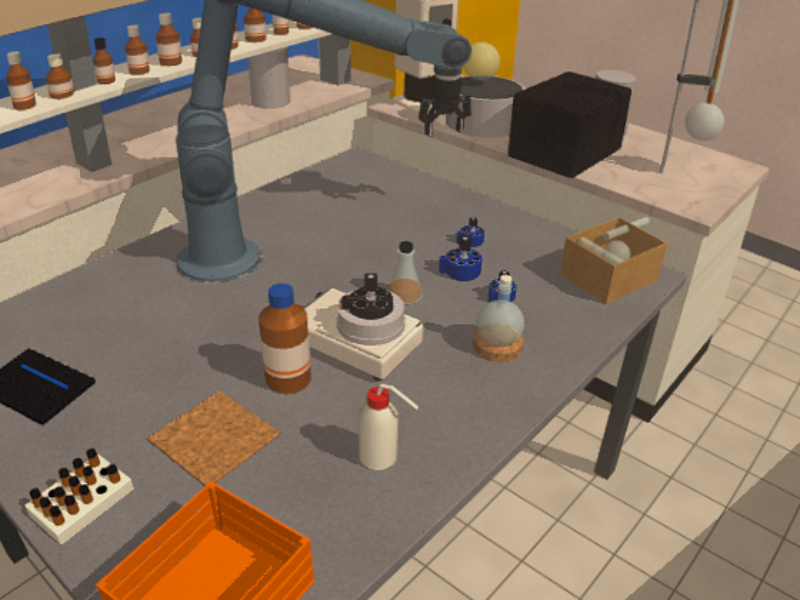

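View pics/side0.png

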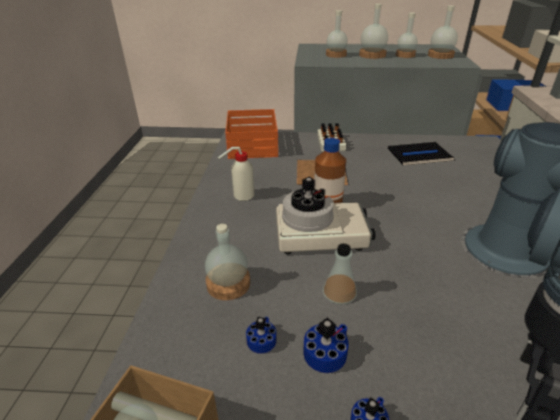

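The three blue look-alikes are at side pixels (327,345), (261,335) and (370,410). The first is clearly the largest, so it should be the new block, at about (0.50, 0.38). I'll triangulate from both cameras and enlarge that one to confirm.

```bash
cat >> h.py <<'E'
def rel(P,az=None):
    "tool-axis shift and spin (deg) from measured pose to world TCP P, jaw azimuth az (mod 180)"
    s=sensors.get_state(); M=R.from_rotvec(s['tcp_rot']).as_matrix(); a0=np.degrees(np.arctan2(M[1,0],M[0,0]))
    sp=None if az is None else -((az-a0+90)%180-90)   # tool z is down
    print('shift mm',np.round(1000*M.T@(np.array(P)-s['eef_pos']),1),'spin',sp,'jaw az now',round(a0,2),'eef',np.round(s['eef_pos'],4),'t',s['time'],'q',np.round(s['qpos'],2))
E
python3 - <<'E'
from h import *
S,D=cam('scene'),cam('side')
for n,a,b in [('newknob',(327.4,168.5),(328.7,325.7)),('newlug',(310.9,191.8),(341.9,342.3)),('oldknob',(263.7,194.8),(308.6,187.6)),('slot',(243.6,221.4),(321.6,200.5)),('mat',(151.8,309),(323,170.9)),('bottle',(202.6,267.6),(328.9,206.1)),('erl',(285.7,204.6),(334.4,289.6)),('flask',(345,241.7),(226.9,286.2))]:
    print(n,np.round(tri([ray(S,a),ray(D,b)]),3))
rel((.503,.375,.26))
a=cv2.imread('pics/side0.png')[290:420,220:420]; b=cv2.imread('pics/scene0.png')[140:225,280:380]
cv2.imwrite('pics/crop.png',np.hstack([cv2.resize(a,(462,300),interpolation=3),cv2.resize(b,(338,300),interpolation=3)]))
E
```

```text
newknob [0.507 0.386 0.093]
newlug [ 0.471  0.348 -0.004]
oldknob [0.553 0.007 0.181]
slot [ 0.519 -0.05   0.102]
mat [ 0.51  -0.408 -0.002]
bottle [ 0.487 -0.193 -0.01 ]
erl [0.479 0.203 0.012]
flask [ 0.744  0.191 -0.002]
shift mm [-102.   305.4  -28.7] spin None jaw az now 65.83 eef [0.2661 0.5931 0.2313] t 1.8 q [ 0.97  0.25  1.56 -0.    1.34 -0.17]
```

View pics/crop.png

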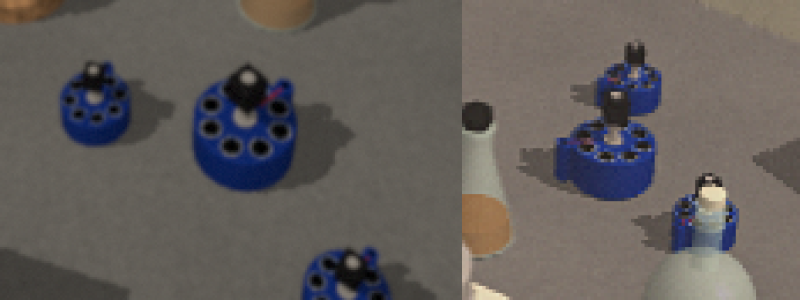

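The crop shows the middle block, side (327,345) and scene (325,183), is clearly larger than the other two, so that's the new block. I'll look at it from the wrist on the way to the carrier.

```bash
python3 -m creep '[[[-0.02,0.06,-0.03],0,0.085],[[-0.04,0.12,-0.03],0,0.085],[[-0.06,0.18,-0.03],0,0.085],[[-0.08,0.24,-0.03],0,0.085],[[-0.1,0.3,-0.03],0,0.085],[[-0.102,0.305,-0.03],0,0.085],[[-0.102,0.305,-0.03],0,0.085],[[-0.102,0.305,-0.03],0,0.085]]'
python3 - <<'E'
from h import *
c=cam('wrist'); im=eyes.snapshot('wrist'); cv2.imwrite('pics/w1.png',im)
for t,z in [('new_block',0),('new_block_knob',.084),('new_block_lug',0),('erlenmeyer',0)]:
    for d in eyes.place_of(t,'wrist')[:3]: print(t,round(d['score'],2),np.round(d['pixel'],1),np.round(atz(c,d['pixel'],z)[:2],4))
rel((.553,.007,.30))
E
```

```text
time: 2.8
eef_pos: [0.5015, 0.3762, 0.2612]
tcp_rot: [-2.635, -1.709, 0.001]
wrist_force: [-0.5, 0.5, 0.7]
opening: 0.085
new_block 0.87 [312.6 272.5] [0.6469 0.3555]
new_block 0.84 [378.   62.9] [0.4331 0.5246]
new_block 0.65 [285.9 172.7] [0.5064 0.3779]
new_block_knob 0.83 [393.8  60.1] [0.4363 0.514 ]
new_block_knob 0.72 [321.9 293.8] [0.6306 0.3656]
new_block_lug 0.91 [288.7 275.8] [0.6382 0.3238]
new_block_lug 0.85 [345.3  57.8] [0.4133 0.4924]
new_block_lug 0.68 [250.8 157.1] [0.4714 0.3468]
erlenmeyer 0.75 [286.4 171.7] [0.5055 0.379 ]
erlenmeyer 0.59 [145.5 204.8] [0.4709 0.197 ]
shift mm [-316.   197.2  -38.7] spin None jaw az now 65.93 eef [0.5019 0.376  0.2614] t 3.05 q [ 0.46  0.17  1.59  0.    1.38 -0.69]
```

View pics/w1.png

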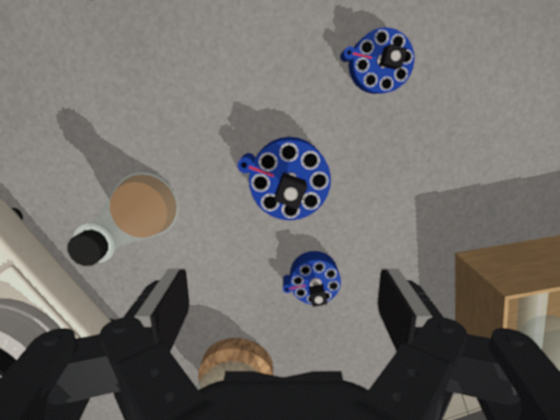

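Wrist view: the large blue block is centred at about (288,178) with its lug at (247,163). That puts its axis near (0.506, 0.378) and its lug azimuth near -138°. Next I go above the old block.

```bash
python3 -m creep '[[[-0.05,0.03,-0.04],0,0.085],[[-0.1,0.062,-0.04],0,0.085],[[-0.15,0.093,-0.04],0,0.085],[[-0.2,0.125,-0.04],0,0.085],[[-0.25,0.156,-0.04],0,0.085],[[-0.3,0.187,-0.04],0,0.085],[[-0.316,0.197,-0.04],0,0.085],[[-0.316,0.197,-0.04],0,0.085],[[-0.316,0.197,-0.04],0,0.085]]'
python3 - <<'E'
from h import *
c=cam('wrist'); im=eyes.snapshot('wrist'); cv2.imwrite('pics/w2.png',im)
for t,z in [('old_block',.098),('old_block_knob',.182),('well',.098),('carrier',.09),('slot',.098)]:
    for d in eyes.place_of(t,'wrist')[:2]: print(t,round(d['score'],2),np.round(d['pixel'],1),np.round(atz(c,d['pixel'],z)[:2],4))
m=eyes.trace('old_block_knob','wrist'); print([ (d['score'],d['extent']) for d in m[:2]])
rel((.553,.007,.2),-121)
E
```

```text
time: 4.18
eef_pos: [0.5528, 0.0077, 0.3013]
tcp_rot: [-2.635, -1.709, -0.0]
wrist_force: [0.1, 0.7, -0.4]
opening: 0.0849
old_block 0.59 [260.2 192.4] [ 0.5555 -0.0202]
old_block 0.51 [218.5 173.4] [ 0.5187 -0.0517]
old_block_knob 0.77 [260.8 216.5] [ 0.5569 -0.0143]
old_block_knob 0.48 [208.6 347.6] [ 0.6571 -0.1173]
carrier 0.72 [542.8  10.6] [0.502  0.3108]
slot 0.6 [220.9 169.9] [ 0.5164 -0.0477]
[(0.7, [80.2, 218.0, 160.3, 130.0]), (0.58, [256.2, 198.5, 110.1, 96.6])]
shift mm [  0.2  -0.  101.3] spin 6.88993301597867 jaw az now 65.89 eef [0.553  0.0068 0.3013] t 4.525 q [-0.19 -0.03  1.73  0.    1.44 -1.34]
```

View pics/w2.png

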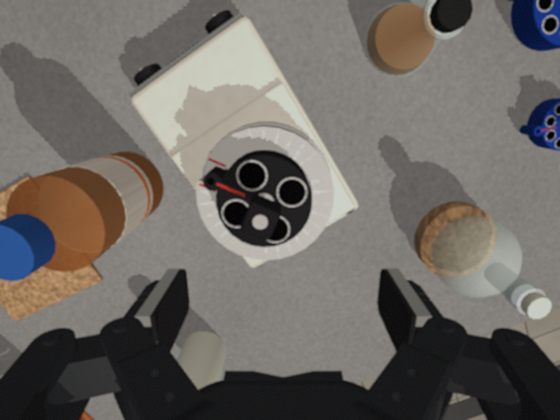

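Wrist view: black block at (263,198) in the carrier, its lug at (211,182) between the red marks, knob top at (260,221). I'll refine the axis and lug azimuth with a fit to these outlines.

```bash
cat >> h.py <<'E'
from scipy.optimize import brute, fmin
def circ_fit(c,im,x0,circles,span=.014):
    "best (x,y) so that projected circles [(r,z,sign)] lie on edges; sign +1: brighter outside"
    g=cv2.GaussianBlur(cv2.cvtColor(im,6),(0,0),1).astype(np.float32); t=np.linspace(0,2*np.pi,180,endpoint=False); e=np.stack([np.cos(t),np.sin(t),0*t],1)
    def f(p):
        v=0
        for r,z,s in circles:
            q=[proj(c,np.array([p[0],p[1],z])+k*e).astype(np.float32) for k in (r+.002,r-.002)]
            a,b=[cv2.remap(g,w[:,0].copy(),w[:,1].copy(),1)[:,0] for w in q]
            v-=np.mean(np.clip(s*(a-b),0,40))
        return v
    r=brute(f,[(v-span,v+span) for v in x0],Ns=29,finish=fmin,full_output=True); return r[0],r[1]
E
python3 - <<'E'
from h import *
c=cam('wrist'); im=cv2.imread('pics/w2.png')
for n,p,z in [('disc',(263,198),.143),('carrier',(265,193),.123),('knobtop',(260,221),.196),('lug',(211,182),.143),('m1',(217,163),.123),('m2',(206,185),.123)]: print(n,np.round(atz(c,p,z),4))
print(circ_fit(c,im,(.553,-.005),[(.046,.143,1)]),circ_fit(c,im,(.553,-.005),[(.069,.123,-1)]),circ_fit(c,im,(.553,-.005),[(.046,.143,1),(.069,.123,-1)]))
cv2.imwrite('pics/w2c.png',cv2.resize(im[110:280,160:360],(800,680),interpolation=3)[:600])
E
```

```text
disc [ 0.5522 -0.0134  0.143 ]
carrier [ 0.5529 -0.0128  0.123 ]
knobtop [ 0.5562 -0.0145  0.196 ]
lug [ 0.5185 -0.051   0.143 ]
m1 [ 0.5065 -0.0427  0.123 ]
m2 [ 0.5215 -0.0629  0.123 ]
(array([ 0.55484578, -0.01301852]), np.float64(-37.386512756347656)) (array([ 0.55707278, -0.01566388]), np.float64(-23.91696548461914)) (array([ 0.5558386 , -0.01461789]), np.float64(-57.708518981933594))
```

View pics/w2c.png

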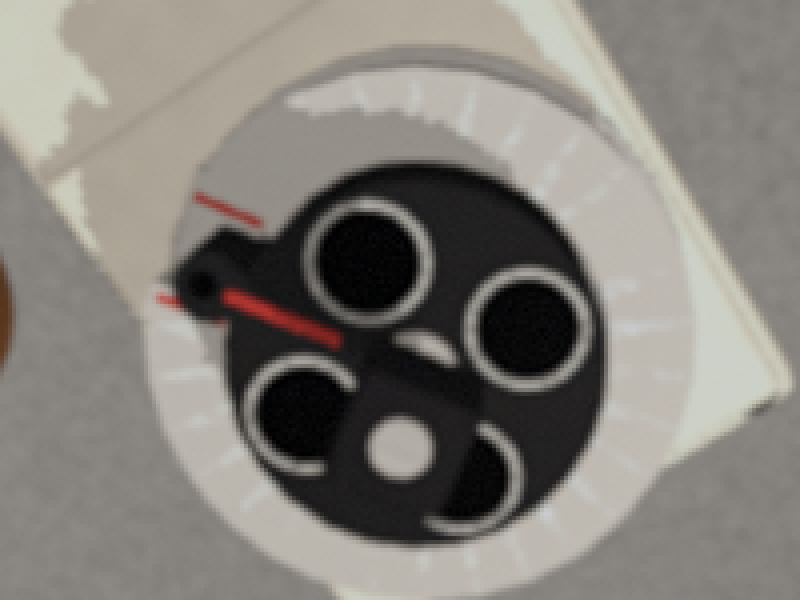

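Run:
```python
from h import *
c=cam('wrist')
a,b,l=[atz(c,p,.143) for p in [(215,183.75),(245,195.75),(210.75,181.25)]]
for d in (a-b,l-np.array([.555,-.0135,.143]),atz(c,(160+360/4,110+570/4-32.5),.196)-atz(c,(250,110+365/4),.196)): print(np.degrees(np.arctan2(d[1],d[0])),np.linalg.norm(d[:2]))
rel((.555,-.0135,.17),-134)
```

```text
-136.86700126376607 0.029856899528926704
-134.87330471793652 0.05269834545856935
-25.801845354879593 0.015421673550802704
shift mm [-17.7  10.2 131.3] spin 19.88993301597867 jaw az now 65.89 eef [0.553  0.0068 0.3013] t 4.525 q [-0.19 -0.03  1.73  0.    1.44 -1.34]
```

```bash
python3 -m creep '[[[-0.018,0.01,0.02],10.7,0.085],[[-0.018,0.01,0.05],21,0.085],[[-0.018,0.01,0.08],21.5,0.085],[[-0.018,0.01,0.11],21.5,0.085],[[-0.018,0.01,0.134],21.5,0.085],[[-0.018,0.01,0.134],21.5,0.085],[[-0.018,0.01,0.134],21.5,0.085]]'
python3 - <<'E'
from h import *
c=cam('wrist'); im=eyes.snapshot('wrist'); cv2.imwrite('pics/w3.png',im); rel((.555,-.0135,.167),-135.5)
E
```

```text
time: 5.4
eef_pos: [0.5554, -0.0144, 0.1685]
tcp_rot: [2.908, 1.185, 0.002]
wrist_force: [0.6, -0.2, -0.1]
opening: 0.0851
shift mm [ 0.2 -1.2  1.9] spin -0.1571298740357463 jaw az now 44.34 eef [ 0.5557 -0.0145  0.1689] t 5.45 q [-0.23  0.09  1.85  0.    1.2  -1.  ]
```

View pics/w3.png

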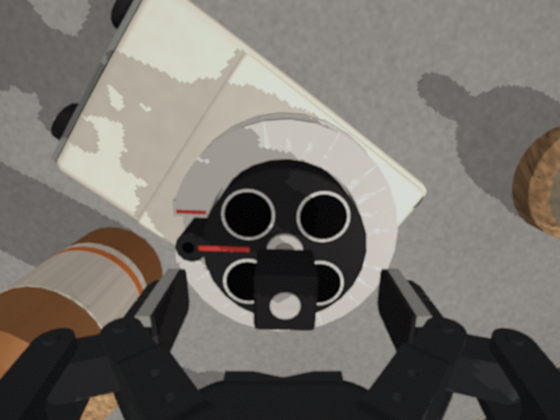

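The knob (285,290) is centred between the pads and the red line is parallel to the jaw axis, so I close.

```bash
python3 -m creep '[[[0,0,0],0,0.02],[[0,0,0],0,0.02],[[0,0,0],0,0.02],[[0,0,0],0,0.02],[[0,0,0],0,0.02],[[0,0,0],0,0.02]]'
python3 - <<'E'
from h import *
c=cam('wrist'); im=eyes.snapshot('wrist'); cv2.imwrite('pics/w4.png',im); s=sensors.get_state()
print(s['wrist_force'],s['torque'],s['opening']); rel((.555,-.0135,.167),-135.5)
E
```

```text
time: 6.2
eef_pos: [0.555, -0.0142, 0.1677]
tcp_rot: [2.909, 1.185, 0.001]
wrist_force: [1.2, 2.1, 2.8]
opening: 0.025
[0.99296469 1.05301289 3.04805398] [ 0.2195257  -0.09528786 -0.00156321] 0.025107327269594353
shift mm [ 0.5 -0.5  0.7] spin -0.16510798862131537 jaw az now 44.33 eef [ 0.555  -0.0142  0.1677] t 6.25 q [-0.23  0.09  1.85  0.    1.2  -1.  ]
```

```bash
python3 -m creep '[[[0,0,-0.008],0,0.02],[[0,0,-0.018],0,0.02],[[0,0,-0.03],0,0.02],[[0,0,-0.05],0,0.02],[[0,0,-0.08],0,0.02],[[0,0,-0.115],0,0.02],[[0,0,-0.15],0,0.02],[[0,0,-0.175],0,0.02],[[0,0,-0.175],0,0.02]]'
python3 - <<'E'
from h import *
S=cam('scene'); P=np.array([atz(S,p,.008) for p in [(104.3,305.9),(153.3,275.1),(194.6,303.8),(147,339.5)]]); print(P.round(3),P.mean(0))
m=P.mean(0); rel((m[0],m[1],.343)); print(sensors.get_state()['wrist_force'],sensors.get_state()['opening'])
E
```

```text
time: 7.38
eef_pos: [0.5556, -0.0147, 0.3461]
tcp_rot: [2.906, 1.184, 0.007]
wrist_force: [1.0, 0.7, -6.1]
opening: 0.0249
[[ 0.426 -0.496  0.008]
 [ 0.425 -0.326  0.008]
 [ 0.6   -0.321  0.008]
 [ 0.606 -0.488  0.008]] [ 0.51434319 -0.40785485  0.008     ]
shift mm [-304.3  252.4    3.5] spin None jaw az now 44.33 eef [ 0.5556 -0.0147  0.3461] t 7.375 q [-0.23 -0.05  1.67 -0.    1.52 -1.  ]
[ 0.99017214  0.7402327  -6.0713224 ] 0.024915477820290376
```

```bash
python3 -m creep '[[[-0.02,0.017,0],0,0.02],[[-0.055,0.046,0],0,0.02],[[-0.095,0.079,0],0,0.02],[[-0.14,0.116,0],0,0.02],[[-0.185,0.153,0],0,0.02],[[-0.225,0.187,0],0,0.02],[[-0.26,0.216,0],0,0.02],[[-0.285,0.236,0],0,0.02],[[-0.304,0.252,0],0,0.02],[[-0.304,0.252,0],0,0.02]]' && python3 -m creep '[[[0,0,0.03],0,0.02],[[0,0,0.07],0,0.02],[[0,0,0.11],0,0.02],[[0,0,0.15],0,0.02],[[0,0,0.19],0,0.02],[[0,0,0.22],0,0.02],[[0,0,0.24],0,0.02],[[0,0,0.25],0,0.02],[[0,0,0.25],0,0.02]]'
python3 - <<'E'
from h import *
c=cam('side'); im=eyes.snapshot('side'); a=im[110:240,220:420]; im=eyes.snapshot('scene'); b=im[220:350,80:280]
cv2.imwrite('pics/p5.png',np.hstack([cv2.resize(v,(400,260),interpolation=3) for v in (a,b)]))
s=sensors.get_state();print(s['wrist_force'],s['torque'],s['opening']);rel((.514,-.408,.0785))
E
```

```text
time: 8.62
eef_pos: [0.5127, -0.4082, 0.3408]
tcp_rot: [-2.908, -1.182, 0.002]
wrist_force: [-0.2, 0.1, -6.2]
opening: 0.0251
time: 9.75
eef_pos: [0.5136, -0.4069, 0.0923]
tcp_rot: [-2.909, -1.186, 0.0]
wrist_force: [0.3, 0.4, -5.8]
opening: 0.0249
[ 0.85166481 -0.46144308 -5.64326182] [ 0.0647805   0.03076812 -0.03089647] 0.024840945950592722
shift mm [-0.3  0.  15.3] spin None jaw az now 44.34 eef [ 0.5142 -0.4077  0.0938] t 9.85 q [-0.84  0.4   1.63  0.    1.11 -1.62]
```

View pics/p5.png

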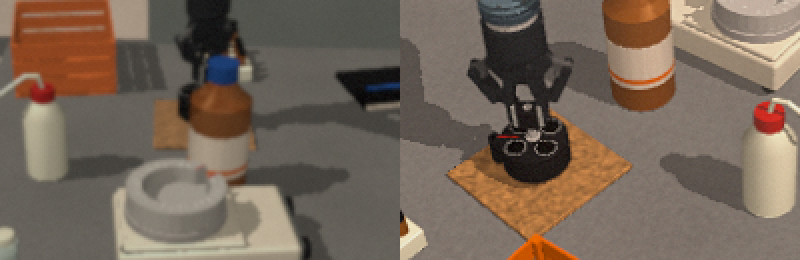

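The block hangs a little above the middle of the mat. I lower it in small steps.

```bash
python3 -m creep '[[[0,0,0.004],0,0.02],[[0,0,0.008],0,0.02],[[0,0,0.011],0,0.02],[[0,0,0.013],0,0.02],[[0,0,0.014],0,0.02],[[0,0,0.014],0,0.02]]'
```

```text
time: 10.6
eef_pos: [0.5134, -0.4071, 0.0782]
tcp_rot: [-2.909, -1.185, 0.0]
wrist_force: [0.9, 0.5, -6.5]
opening: 0.0251
```

```bash
python3 -m creep '[[[0,0,0.0005],0,0.02],[[0,0,0.001],0,0.02],[[0,0,0.0015],0,0.02],[[0,0,0.0015],0,0.02]]'
```

```text
time: 11.1
eef_pos: [0.5137, -0.4072, 0.0778]
tcp_rot: [2.909, 1.185, 0.0]
wrist_force: [-0.9, 3.0, 1.7]
opening: 0.0256
```

Contact is confirmed: the force went from -6.5 to +1.7 N. I release and go up.

```bash
python3 -m creep '[[[0,0,0],0,0.04],[[0,0,0],0,0.085],[[0,0,0],0,0.085],[[0,0,0],0,0.085],[[0,0,-0.01],0,0.085],[[0,0,-0.03],0,0.085],[[0,0,-0.08],0,0.085],[[0,0,-0.14],0,0.085],[[0,0,-0.2],0,0.085],[[0,0,-0.26],0,0.085]]'
python3 - <<'E'
from h import *
rel((.503,.36,.27),42); rel((.57,.0,.35))
im=eyes.snapshot('scene'); b=im[220:350,80:280];  c=cam('scene')
print(circ_fit(c,im,(.514,-.408),[(.046,.053,1)]))
cv2.imwrite('pics/p6.png',cv2.resize(b,(600,390),interpolation=3))
E
```

```text
time: 12.35
eef_pos: [0.5132, -0.4068, 0.341]
tcp_rot: [2.907, 1.184, 0.001]
wrist_force: [0.1, -0.6, -0.8]
opening: 0.085
shift mm [ 528.6 -555.8   69.5] spin 2.336312416546548 jaw az now 44.34 eef [ 0.5132 -0.4068  0.341 ] t 12.35 q [-0.84  0.19  1.42 -0.    1.53 -1.62]
shift mm [ 324.9 -251.3   -9.7] spin None jaw az now 44.34 eef [ 0.5132 -0.4068  0.341 ] t 12.35 q [-0.84  0.19  1.42 -0.    1.53 -1.62]
(array([ 0.51186372, -0.40621134]), np.float64(-13.984683990478516))
```

View pics/p6.png

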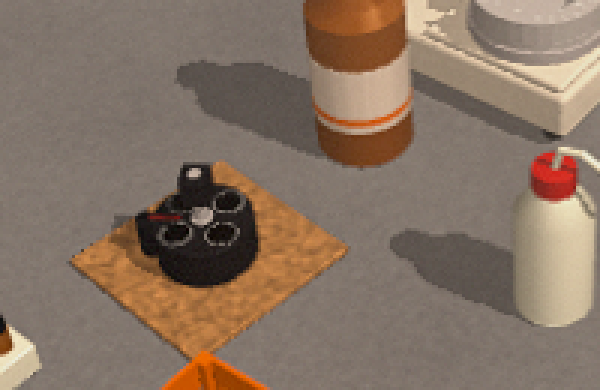

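The black block stands upright near the middle of the mat, about (0.512, -0.406). Now I go to the blue block, staying high.

```bash
python3 -m creep '[[[0.02,-0.02,0],0,0.085],[[0.06,-0.062,0],0,0.085],[[0.1,-0.104,0],0,0.085],[[0.14,-0.146,0],0,0.085],[[0.18,-0.188,0],0,0.085],[[0.22,-0.23,0],0,0.085],[[0.26,-0.272,0],0,0.085],[[0.3,-0.314,0],0,0.085],[[0.34,-0.355,0],0,0.085],[[0.38,-0.397,0],0,0.085]]' && python3 -m creep '[[[0.04,-0.042,0],0,0.085],[[0.08,-0.084,0.02],0,0.085],[[0.12,-0.126,0.05],0,0.085],[[0.15,-0.157,0.081],0,0.085],[[0.163,-0.17,0.081],0,0.085],[[0.163,-0.17,0.081],0,0.085],[[0.163,-0.17,0.081],0,0.085]]'
python3 - <<'E'
from h import *
c=cam('wrist'); im=eyes.snapshot('wrist'); cv2.imwrite('pics/w7.png',im); rel((.506,.378,.15),-138)
print(circ_fit(c,im,(.506,.378),[(.046,.045,1)]))
for t,z in [('new_block_lug',0),('new_block',0)]:
    for d in eyes.place_of(t,'wrist')[:3]: print(t,round(d['score'],2),np.round(d['pixel'],1),np.round(atz(c,d['pixel'],z)[:2],4))
cv2.imwrite('pics/w7c.png',cv2.resize(im[80:280,160:420],(780,600),interpolation=3))
E
```

```text
time: 13.65
eef_pos: [0.5075, 0.1444, 0.3386]
tcp_rot: [2.908, 1.185, 0.004]
wrist_force: [0.1, 0.4, 0.2]
opening: 0.085
time: 14.52
eef_pos: [0.5067, 0.3772, 0.2581]
tcp_rot: [2.91, 1.183, 0.005]
wrist_force: [0.2, -0.9, -0.2]
opening: 0.085
shift mm [ -0.   -1.3 107.9] spin 2.2393846646332918 jaw az now 44.24 eef [0.5066 0.377  0.2579] t 14.575 q [ 0.46  0.18  1.58 -0.    1.37 -0.31]
(array([0.50782324, 0.38179733]), np.float64(-34.48432159423828))
new_block_lug 0.97 [293.9  37.5] [0.413 0.492]
new_block_lug 0.6 [325.  266.4] [0.6395 0.3235]
new_block_lug 0.57 [243.5 170. ] [0.4732 0.3441]
new_block 0.98 [327.8  30.2] [0.4342 0.5234]
new_block 0.82 [281.5 167.2] [0.504 0.379]
new_block 0.64 [345.1 252.5] [0.6437 0.3561]
```

View pics/w7c.png

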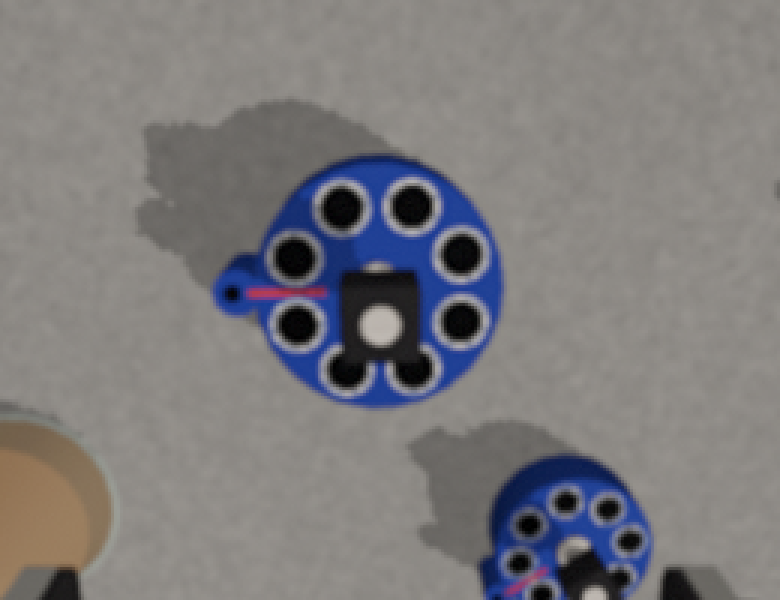

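The blue block's red line is level in the image, so the jaws are already aligned with its lug. Knob top is at (287,188).

Run:
```python
from h import *
c=cam('wrist')
print(atz(c,(286.7,188.3),.098),atz(c,(286.7,173.7),.045))
k=atz(c,(286.7,188.3),.098); rel((k[0],k[1],.0695),44.3)
# same measurement for old block in w3 (pose then): grasp reference
M=R.from_rotvec([2.908,1.185,.002]).as_matrix(); T=np.eye(4); T[:3,:3]=M; T[:3,3]=[.5556,-.0144,.1687]; T=T@np.array(eyes.camera_model('wrist')['T_tool_cam'])
c3=(c[0],c[1],T); p=atz(c3,(285,305),.196); print('old knob in tool at grasp',1000*M.T@(p-[.5556,-.0144,.1687]))
```

```text
[0.50828583 0.38089464 0.098     ] [0.50660314 0.38356725 0.045     ]
shift mm [  3.8  -1.6 187.7] spin -0.06454843627652451 jaw az now 44.24 eef [0.5064 0.377  0.2572] t 14.675 q [ 0.46  0.18  1.58 -0.    1.37 -0.31]
old knob in tool at grasp [  1.15266705   0.0721032  -27.29917758]
```

```bash
python3 -m creep '[[[0.002,-0.001,0.03],0,0.085],[[0.004,-0.002,0.07],0,0.085],[[0.004,-0.002,0.11],0,0.085],[[0.004,-0.002,0.15],0,0.085],[[0.004,-0.002,0.175],0,0.085],[[0.004,-0.002,0.187],0,0.085],[[0.004,-0.002,0.187],0,0.085],[[0.004,-0.002,0.187],0,0.085]]'
python3 - <<'E'
from h import *
im=eyes.snapshot('wrist'); cv2.imwrite('pics/w8.png',im)
def dot(f):
    i=cv2.cvtColor(cv2.imread(f),6)[285:330,255:320]; n,l,st,ce=cv2.connectedComponentsWithStats((i>130).astype(np.uint8)); return [(s[4],np.round(q+[255,285],1)) for s,q in zip(st[1:],ce[1:]) if s[4]>60]
for f in ['w3','w4','w8']: print(f,dot(f'pics/{f}.png'))
rel((.507,.381,.0695),44.3)
E
```

```text
time: 15.68
eef_pos: [0.5081, 0.3826, 0.0705]
tcp_rot: [-2.909, -1.185, -0.004]
wrist_force: [0.0, -0.3, 0.3]
opening: 0.0851
w3 [(np.int32(604), array([284.8, 305.9])), (np.int32(81), array([317.3, 320.9]))]
w4 [(np.int32(586), array([282.7, 308. ]))]
w8 [(np.int32(90), array([316.4, 297.3])), (np.int32(633), array([280.6, 307.8]))]
shift mm [-2.   0.4  1. ] spin 0.022577859703545755 jaw az now 44.32 eef [0.5081 0.3826 0.0705] t 15.725 q [ 0.47  0.4   1.69  0.    1.06 -0.31]
```

```bash
python3 -m creep '[[[-0.001,0,0.001],0,0.085],[[-0.001,0,0.001],0,0.03],[[-0.001,0,0.001],0,0.02],[[-0.001,0,0.001],0,0.02],[[-0.001,0,0.001],0,0.02],[[-0.001,0,0.001],0,0.02],[[-0.001,0,0.001],0,0.02]]' && python3 -m creep '[[[0,0,-0.01],0,0.02],[[0,0,-0.025],0,0.02],[[0,0,-0.05],0,0.02],[[0,0,-0.09],0,0.02],[[0,0,-0.14],0,0.02],[[0,0,-0.19],0,0.02],[[0,0,-0.21],0,0.02],[[0,0,-0.21],0,0.02]]'
cat >> h.py <<'E'
def dot(i):
    i=cv2.cvtColor(i,6)[285:330,255:320]; n,l,st,ce=cv2.connectedComponentsWithStats((i>130).astype(np.uint8)); return [(s[4],np.round(q+[255,285],1)) for s,q in zip(st[1:],ce[1:]) if s[4]>60]
E
python3 - <<'E'
from h import *
im=eyes.snapshot('wrist'); cv2.imwrite('pics/w9.png',im); print(dot(im))
s=sensors.get_state(); print(s['opening'],s['wrist_force'],s['torque'])
rel((.555,-.0142,.28),44.33)
w4=cv2.imread('pics/w4.png'); cv2.imwrite('pics/cmp.png',np.hstack([w4[130:380,140:440],im[130:380,140:440]]))
E
```

```text
time: 16.6
eef_pos: [0.5066, 0.3816, 0.0679]
tcp_rot: [-2.909, -1.185, -0.001]
wrist_force: [1.4, 0.9, 0.2]
opening: 0.025
time: 17.6
eef_pos: [0.5066, 0.3816, 0.2788]
tcp_rot: [-2.909, -1.185, -0.003]
wrist_force: [-0.5, -0.3, -5.3]
opening: 0.0254
[(np.int32(637), array([282.6, 312.9]))]
0.02502471028180621 [-0.69602649 -0.57813892 -6.83528783] [ 0.01415512 -0.01230298 -0.04509602]
shift mm [-241.   317.3   -3.4] spin 0.0014195475531408874 jaw az now 44.33 eef [0.5057 0.3812 0.2763] t 17.65 q [ 0.47  0.17  1.56 -0.    1.41 -0.31]
```

View pics/cmp.png

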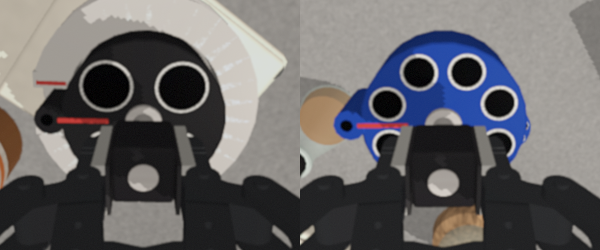

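Gripped and lifted. Compared with the black block's in-grip view (left), the blue lug sits about 6 px lower (126 vs 120), and part of that is height. I'll measure the red lines accurately in both images to get the in-hand offset and yaw.

Run:
```python
from h import *
Tc=np.array(eyes.camera_model('wrist')['T_tool_cam']); K,D,_=cam('wrist'); c=(K,D,Tc)   # tool coords
def red(f,x0,x1,y0,y1,z):
    i=cv2.imread(f'pics/{f}.png').astype(int); m=((i[...,2]-np.maximum(i[...,1],i[...,0]))>40); mm=np.zeros_like(m); mm[y0:y1,x0:x1]=m[y0:y1,x0:x1]
    v,u=np.nonzero(mm); p=np.array([atz(c,(a,b),z)[:2] for a,b in zip(u,v)])
    l=cv2.fitLine(p.astype(np.float32),2,0,.0001,.0001).ravel(); l=l if l[0]>0 else -l
    # perpendicular offset of line from tool origin, tilt deg
    t=np.degrees(np.arctan2(l[1],l[0])); y=l[3]-l[1]/l[0]*l[2]
    print(f,len(u),'u',u.min(),u.max(),'v',v.min(),v.max(),'x mm',1000*p[:,0].min(),1000*p[:,0].max(),'tilt',round(float(t),2),'y at x=0 mm',round(1000*float(y),2))
red('w3',190,260,238,262,.1687-.143)
red('w3',165,212,203,220,.1687-.123)
red('w4',180,255,235,262,.1678-.143)
red('w4',165,212,203,222,.1678-.123)
red('w9',180,260,240,275,.0682-.045)
red('w7',200,280,160,185,.2577-.045)
```

```text
w3 341 u 198 249 v 245 252 x mm -46.64709642247957 -18.32674139179794 tilt 1.58 y at x=0 mm 0.27
w3 112 u 176 205 v 210 213 x mm -63.560592439136265 -46.07229271490475 tilt 1.1 y at x=0 mm -14.46
w4 337 u 196 248 v 247 254 x mm -47.55218447615174 -18.81267939291046 tilt 0.85 y at x=0 mm 0.57
w4 110 u 176 205 v 211 215 x mm -63.314629349116814 -45.893410007455586 tilt 1.62 y at x=0 mm -13.57
w9 185 u 197 247 v 254 257 x mm -46.786362532395174 -19.272043781301267 tilt -0.91 y at x=0 mm 1.86
w7 48 u 243 267 v 176 178 x mm -43.21276872309829 -17.02343414422066 tilt -2.69 y at x=0 mm -2.31
```

In hand the blue block is turned about -2° and shifted +1.2 mm along tool y compared with the seated black block. I'll correct with spin +2 and place 1.2 mm back.

```bash
python3 -m creep '[[[-0.015,0.02,0],0,0.02],[[-0.043,0.056,0],0,0.02],[[-0.076,0.1,0],0,0.02],[[-0.11,0.144,0],0,0.02],[[-0.144,0.188,0],0,0.02],[[-0.177,0.232,0],0,0.02],[[-0.205,0.268,0],1,0.02],[[-0.228,0.298,0],2,0.02],[[-0.2415,0.316,0],2,0.02],[[-0.2415,0.316,0],2,0.02]]'
python3 -m creep '[[[0,0,0.03],0,0.02],[[0,0,0.06],0,0.02],[[0,0,0.062],0,0.02],[[0,0,0.062],0,0.02]]'
python3 - <<'E'
from h import *
for _ in range(4): rel((.5542,-.0135,.1677),42.33); im=eyes.snapshot('wrist')
cv2.imwrite('pics/w10.png',im); print(dot(im))
E
```

```text
time: 18.9
eef_pos: [0.5531, -0.0145, 0.2743]
tcp_rot: [-2.928, -1.129, 0.008]
wrist_force: [-0.8, -0.2, -5.3]
opening: 0.0252
time: 19.4
eef_pos: [0.5543, -0.0128, 0.2157]
tcp_rot: [-2.929, -1.135, 0.001]
wrist_force: [-0.5, 0.3, -4.8]
opening: 0.025
shift mm [-0.6  0.5 48. ] spin 0.03779564686755066 jaw az now 42.37 eef [ 0.5543 -0.0128  0.2157] t 19.4 q [-0.23  0.04  1.82  0.    1.29 -0.97]
shift mm [-0.9 -0.2 49. ] spin 0.03333963297987452 jaw az now 42.36 eef [ 0.5549 -0.013   0.2167] t 19.45 q [-0.23  0.04  1.82  0.    1.29 -0.97]
shift mm [-1.  -0.5 49.5] spin 0.024527612011254973 jaw az now 42.35 eef [ 0.5552 -0.0132  0.2172] t 19.5 q [-0.23  0.04  1.82  0.    1.29 -0.97]
shift mm [-1.  -0.6 49.6] spin 0.017159084512741174 jaw az now 42.35 eef [ 0.5552 -0.0133  0.2173] t 19.55 q [-0.23  0.04  1.82  0.    1.29 -0.97]
[(np.int32(597), array([282.8, 313. ]))]
```

```bash
python3 -m creep '[[[-0.0008,-0.0005,0.01],0,0.02],[[-0.0008,-0.0005,0.02],0,0.02],[[-0.0008,-0.0005,0.024],0,0.02],[[-0.0008,-0.0005,0.027],0,0.02],[[-0.0008,-0.0005,0.03],0,0.02],[[-0.0008,-0.0005,0.033],0,0.02],[[-0.0008,-0.0005,0.033],0,0.02]]'
python3 - <<'E'
from h import *
s=sensors.get_state(); print(s['wrist_force'],s['torque']); rel((.5542,-.0135,.166),42.33)
E
```

```text
time: 20.48
eef_pos: [0.5535, -0.0134, 0.1827]
tcp_rot: [-2.93, -1.134, -0.0]
wrist_force: [-0.7, 0.5, -4.5]
opening: 0.0253
[-0.70440521  0.52819514 -4.4588166 ] [ 0.01544286 -0.02732322  0.03092023]
shift mm [ 0.5  0.5 16.7] spin 0.0012637806853774691 jaw az now 42.33 eef [ 0.5535 -0.0134  0.1827] t 20.475 q [-0.23  0.07  1.85  0.    1.22 -0.97]
```

The underside is about 8 mm below the rim with no contact force. I continue down.

```bash
python3 -m creep '[[[0,0,0.003],0,0.02],[[0,0,0.006],0,0.02],[[0,0,0.009],0,0.02],[[0,0,0.012],0,0.02],[[0,0,0.014],0,0.02],[[0,0,0.015],0,0.02],[[0,0,0.016],0,0.02],[[0,0,0.016],0,0.02]]'; python3 -c "
from h import *
s=sensors.get_state(); print(s['wrist_force'],s['torque'],s['eef_pos'])"
```

```text
time: 21.48
eef_pos: [0.5535, -0.0135, 0.1667]
tcp_rot: [-2.93, -1.134, -0.0]
wrist_force: [1.0, -0.0, -5.1]
opening: 0.0253
[ 1.02104371 -0.04922912 -5.14467032] [ 0.15016403 -0.21259584  0.02301714] [ 0.55350548 -0.01346459  0.16673569]
```

```bash
python3 -m creep '[[[0,0,0.0005],0,0.02],[[0,0,0.001],0,0.02],[[0,0,0.0015],0,0.02],[[0,0,0.0015],0,0.02]]'; python3 -m creep '[[[0,0,0.0005],0,0.02],[[0,0,0.001],0,0.02],[[0,0,0.001],0,0.02]]'
```

```text
time: 21.98
eef_pos: [0.5537, -0.0135, 0.1659]
tcp_rot: [2.929, 1.134, 0.001]
wrist_force: [-0.4, 0.8, -0.0]
opening: 0.0253
time: 22.35
eef_pos: [0.5538, -0.0134, 0.1658]
tcp_rot: [2.929, 1.135, 0.001]
wrist_force: [-2.9, 3.5, 6.6]
opening: 0.025
```

Floor contact is at TCP z 0.1658, where 0.166 was expected. I release and rise.

```bash
python3 -m creep '[[[0,0,-0.001],0,0.02],[[0,0,-0.001],0,0.04],[[0,0,-0.001],0,0.085],[[0,0,-0.001],0,0.085],[[0,0,-0.001],0,0.085],[[0,0,-0.02],0,0.085],[[0,0,-0.06],0,0.085],[[0,0,-0.11],0,0.085],[[0.02,0,-0.135],0,0.085],[[0.02,0,-0.135],0,0.085]]'
python3 - <<'E'
from h import *
im=eyes.snapshot('wrist'); im=eyes.snapshot('wrist'); c=cam('wrist'); s=eyes.snapshot('side'); cs=cam('side')
print('block top fit',circ_fit(c,im,(.555,-.0135),[(.046,.143,1)]),'carrier',circ_fit(c,im,(.555,-.0135),[(.069,.123,-1)]))
print('side: predicted top z .143 / knob', proj(cs,[[.555,-.0135,.143],[.555,-.0135,.196]]),sensors.get_state()['eef_pos'])
cv2.imwrite('pics/fin.png',np.hstack([cv2.resize(im[100:300,160:360],(400,400),interpolation=3),cv2.resize(s[160:260,260:360],(400,400),interpolation=3)]))
E
```

```text
time: 23.6
eef_pos: [0.5699, 0.0002, 0.3033]
tcp_rot: [2.925, 1.135, 0.009]
wrist_force: [-0.2, -0.6, -0.4]
opening: 0.0851
block top fit (array([ 0.55320987, -0.01271741]), np.float64(-37.20812225341797)) carrier (array([ 0.55558411, -0.01406392]), np.float64(-20.865217208862305))
side: predicted top z .143 / knob [[307.54239901 195.79122413]
 [308.06360391 178.85815747]] [ 5.67265575e-01 -1.11115345e-04  2.97816186e-01]
```

View pics/fin.png

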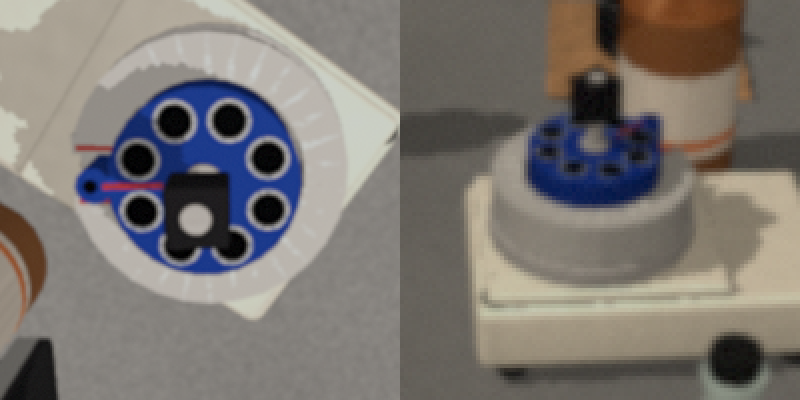

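The blue block sits level and low in the carrier, with its lug between the red marks (crop 90,187). The robot is clear, so I hand in.

```bash
python3 -c "
from workcell import manip; print(manip.hand_in())"
```

```text
the job is handed in; nothing more can be done
None
```

I lifted the black block out of the carrier and stood it on the cork mat. I then fitted the blue block (the largest of the three look-alikes) in its place, lug in the slot, and handed the job in at about 24 s of the 67 s allowed. No verdict was reported.

- **Black block:** it is upright and let go at about (0.512, -0.406), within 3 mm of my estimate of the mat's centre.
- **Blue block:** it met the well floor at TCP height 0.1658 m, where 0.166 m was expected, with only a few newtons of force. The last pictures show it level, with the lug between the two red marks.
- **Disagreement:** in the last wrist picture, the outline fits put the block's axis 2.7 mm from the carrier's. The same fits were 3.5 mm apart when the black block was home, so I took that as fit error; the true play in the well is only 1.5 mm.
- **Bystanders:** no move came near the bottles and flasks, and nothing looked moved in the pictures. I did not re-measure their positions at the end.

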